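# One rub cycle on the hand-wheel rub tester

## Task

Run one rub cycle on the rub tester: with the fingertips, gently push its hand wheel round clockwise (seen from above) by the upright red handle through exactly one full turn, so that the handle stops where it began, then move clear. Only push the handle, never pinch it, and leave everything else on the bench and on the tester where it stands.

Things in the scene. Friction and masses are not known exactly. Their poses are not given: they have to be found in the camera images.
- tester: the rub tester, fixed to the bench: white deck 250 x 340 mm, top 40 mm above the bench, in its middle a blue test disc (radius 90 mm, top 60 mm above the bench) that turns with a horizontal hand wheel above it. A fixed rubbing arm on a post at the +x side, up to 108 mm high, lies under the wheel. Origin: underside of the deck, on the wheel's vertical axis; z up
- wheel_center (a point): centre of the horizontal black hand wheel, on its vertical axis at the mid height of its rim, 132 mm above the bench. Rim: centre-line radius 70 mm, bar 14 mm thick (top at 139 mm); three thin spokes, hub of radius 20 mm. Nothing fixed stands higher than the wheel within 150 mm of it
- handle: upright red round handle, diameter 20 mm and 50 mm tall, standing on the wheel's rim 70 mm from the axis, with a steel collar at its foot (seen only, diameter 25 mm). Origin: the middle of the handle, 164 mm above the bench (it reaches from 139 to 189 mm); z up. It spins loosely about its own upright axis, so its x and y axes mean nothing
- wheel (a joint): angle of the hand wheel, rad, growing clockwise seen from above (the way to turn it). It starts somewhere between 0.3 and 5.7; stops at 0 and 19. Friction holds it where it is left; about 2 to 3 N at the handle turn it
- weight: small brass weight with a knob, 42 mm wide, 48 mm tall, loose on the deck beside the disc; origin under its middle. Leave alone
- cup: small white cup, 44 mm wide, 45 mm tall, loose on the deck beside the disc; origin under its middle. Leave alone
- jar: amber jar with blue cap, 60 mm wide, 90 mm tall, on the bench; origin under its middle. Leave alone
- beaker: glass beaker, 72 mm wide, 95 mm tall, on the bench; origin under its middle. Leave alone
- slidebox: blue slide box 85 x 100 x 35 mm, on the bench; origin under its middle. Leave alone
- brush: brush lying on the bench; leave alone
- puck: green specimen puck, 40 mm wide, 25 mm tall, loose on the deck beside the disc; origin under its middle. Leave alone

How it is judged:
On the way, in this order (a step that is already met when the one before it is completed fails the run):
1. the fingers have pushed the handle well away from its start (contact force between the fingers and handle above 0.3 N and distance of handle from where it was at the start of the episode above 0.06 m), for 0.02 s.
2. the fingers push the handle across the far side of the circle (contact force between the fingers and handle above 0.3 N and distance of handle from where it was at the start of the episode above 0.12 m), for 0.02 s.
3. the fingers push the handle on towards its starting place (contact force between the fingers and handle above 0.3 N and distance of handle from where it was at the start of the episode below 0.1 m), for 0.02 s.
At the end, for the whole second after the job is handed in: the wheel has made one full turn clockwise, no more and no less: the handle is at rest within 15 mm (12 degrees) of where it began, and the bystanders are within 20 mm of where they stood (distance of handle from where it was at the start of the episode below 0.015 m and value of joint wheel between 6.2 and 12.4 rad and velocity of joint wheel between -0.05 and 0.05 rad/s and distance of each of weight, cup, jar, beaker, slidebox, brush, puck from where it was at the start of the episode below 0.02 m); the robot touches nothing.
It fails at once if the handle is pinched or shoved hard (over 30 N from the fingers) (contact force between the fingers and handle above 30 N).
It fails at once if a bystander is shifted, lifted or carried off (over 20 mm) (distance of any of weight, cup, jar, beaker, slidebox, brush, puck from where it was at the start of the episode above 0.02 m).
It also fails if it takes over 64 s, if anything falls off the work surface, if the arm or the gripper's body presses on something with over 40 N, if the wrist force passes 120 N, or if a joint passes its speed limit or range.

## Robot

A 6-joint arm with a two-finger parallel gripper is mounted at the origin on the work surface. World frame = base frame: x ahead of the robot, y to its left, z up, the work surface at z = 0. Lengths are in m, angles in rad, forces in N, time in s.
With the tool pointing down it reaches from about 0.375 to 0.825 m from the base axis. Payload 5.5 kg.
Tool frame: the origin (TCP) lies at the very end of the fingers, on their centre line; the grasp point (between the pads) lies 19 mm behind it; z points along the fingers, y is the direction in which the jaws open and shut (so a half turn about z gives the same grasp; the last joint's range is limited). The gripper opens to 85 mm and grips with 20 to 120 N. Pads are 22 mm wide; open, the fingers measure 114 mm over their backs; the gripper's body (76 mm by 85 mm) begins 54 mm behind the grasp point. The pads swing forward as they close: fully open they stand 13 mm farther back than shut.
Start: joints at [1.345, 0.314, -0.047, 1.21, 0, 1.571], TCP at [0.134, 0.585, 0.231] pointing down, gripper open.
Joint ranges: [-2.67, 2.67], [-0.69, 1.73], [-1.03, 1.25], [-2.08, 2.16], [-1.42, 1.45], [-3.14, 3.14]. Speed limits (rad/s): [2.39, 2.39, 3.01, 3.14, 3.14, 3.14].

## Interface

Orientations are given as a unit quaternion [w, x, y, z].
In Python, from station import telemetry, viewer, job gives the robot as it stands. The module is installed in compiled form; this text tells all that it offers.
- The arm moves only by the tool servo_tool, never from a script. Its argument "plan" is a list that holds one entry, the list of rows, each a list of 6 numbers: the shift along the tool's x, y, z in mm, then the turn, a rotation vector about the tool's x, y, z in rad. A call has 1 to 8 rows; each row is the pose to reach, as a shift and turn from the pose commanded when the call began, along the tool's axes at that moment; what a row does not reach only later rows make up. A row lasts 1/12 s, in which the tool goes at most 41.7 mm and 7.16 degrees, less where a joint would pass 70% of its speed; a pose out of reach is approached as far as the arm can. A call with a gripper value outside its range is refused whole. "grip" is the finger opening in mm, from 0 to 85.4, set as the call begins (left out, the last holds). The fingers move at their own pace and stop on an object; the grip force is fixed at half the most. Time passes only in rows, so rows that repeat a pose let the fingers close. It gives the time, the measured TCP pose, the force and the opening at its end, in the units of the state.
- telemetry.state(): the state, without advancing time (a new reading comes with each control period).
- viewer.snapshot(name): name is "scene" or "top" or "wrist"; returns a dict with "frame" (400x640x3 uint8, red, green, blue), "range_z" (400x640 float32, m along the optical axis (not along the pixel's ray), 0 where there is no reading), "fx", "fy", "cx", "cy" (pixels), "k1" (the pictures are not rectified: a ray, as slopes to the right and down, at radius r is drawn at 1 + k1 r^2 times it, then the intrinsics apply), "camera_from_world" (4x4, takes a point from world to camera coordinates); the wrist camera has in their place "hand_eye" (4x4, takes a point from camera to tool coordinates, whose origin is the TCP and whose axes are the flange's). Camera axes: x right, y down, z forward; pixel columns grow to the right and rows downward; lengths in m; the calibration is good to about 2 mm. A picture is of the moment at which its call begins: read the wrist's pose just before it.
- job.job_done(): hands the job in, once; it reports no verdict.
The state is a dict: "time_s": time; "joint_positions": joint angles; "qvel": joint speeds; "tau": joint torques, N m; "tcp_pos": TCP position; "eef_rot": TCP orientation; "ft_force": force on the tool from outside, world axes, zero at the start; "wrist_torque": the same for the moment, N m; "opening": finger opening in m.
Only numpy, scipy, OpenCV 4.12 (cv2) and the standard library are available. Lean on these libraries where they do the work, as an engineer would, in place of code of your own. Each camera call takes 0.05 s, during which the arm holds its last target.

## Working session

There is one attempt and no reset: what is moved stays moved. The work goes in short steps, Python scripts to look and compute and a tool call to move; the robot and the scene stay as the last step left them, time stands still between calls to the robot, and variables do not carry over. Pictures are saved under pics/ and viewed, and the job is handed in when it is done.

Besides the shell and the picture viewer there is one more tool, called after ">>>" in YAML: its name, and indented under it one key for each argument. servo_tool: Moves the arm, as the interface text tells. Its arguments: {"type":"object","properties":{"plan":{"type":"array"},"grip":{"type":"number"}},"required":["plan"]}

```bash
mkdir -p pics; cat > h.py <<'E'
import numpy as np, cv2
from station import telemetry, viewer, job
def snap(n,f):
    s=viewer.snapshot(n); cv2.imwrite('pics/'+f,s['frame'][:,:,::-1]); return s
def ray(s,u,v):
    xd=np.array([(u-s['cx'])/s['fx'],(v-s['cy'])/s['fy']]); x=xd.copy()
    for _ in range(20): x=xd/(1+s['k1']*(x@x))
    return np.array([x[0],x[1],1.])
def onplane(s,u,v,z):
    T=np.linalg.inv(s['camera_from_world']); d=T[:3,:3]@ray(s,u,v); o=T[:3,3]
    return o+d*(z-o[2])/d[2]
def redmask(s):
    h=cv2.cvtColor(s['frame'],cv2.COLOR_RGB2HSV)
    return (((h[...,0]<8)|(h[...,0]>172))&(h[...,1]>130)&(h[...,2]>70)).astype(np.uint8)
E
python3 - <<'E'
from h import *
st=telemetry.state(); print(st)
for n in('scene','top'):
    s=snap(n,n+'0.png'); print(n,np.linalg.inv(s['camera_from_world'])[:3].round(3).tolist(),s['fx'],s['k1'])
    m=redmask(s); k,l,stt,c=cv2.connectedComponentsWithStats(m)
    for i in range(1,k):
        if stt[i,4]>15:
            b=l==i; r=s['range_z'][b]; print(stt[i],c[i].round(1),np.median(r))
E
```

```text
{'time_s': 0.0, 'joint_positions': array([ 1.34502107e+00,  3.14240711e-01, -4.80577694e-02,  1.21019743e+00,
       -1.39843854e-07,  1.57081712e+00]), 'qvel': array([-1.25888258e-03,  1.93827867e-03,  1.77955558e-03,  1.08110432e-03,
        9.30338099e-05,  1.99096877e-03]), 'tau': array([-1.51033306e-03, -5.39590824e+01,  3.39749229e+01,  1.91883225e-02,
       -6.88596128e-05, -2.55185526e-06]), 'tcp_pos': array([0.13419022, 0.58421946, 0.2304351 ]), 'eef_rot': array([-9.56488661e-05,  1.12658304e-01,  9.93633426e-01, -8.44389607e-04]), 'ft_force': array([-0.49638453, -0.20170393, -0.47566304]), 'wrist_torque': array([ 0.03497609,  0.06515984, -0.00191867]), 'opening': 0.08575102990235754}
scene [[-0.913, 0.321, -0.25, 0.891], [0.407, 0.739, -0.537, 0.704], [0.013, -0.593, -0.805, 1.198]] 453.68192717985687 0.029442817627057114
[350 193   7   5  26] [353. 195.] 1.2587247
top [[0.012, -0.985, 0.171, 0.316], [-1.0, -0.012, 0.003, -0.01], [-0.001, -0.171, -0.985, 1.437]] 398.3887994911354 -0.023904922627285788
[296 222   6   7  33] [298.6 224.8] 1.2596859
```

View pics/scene0.png

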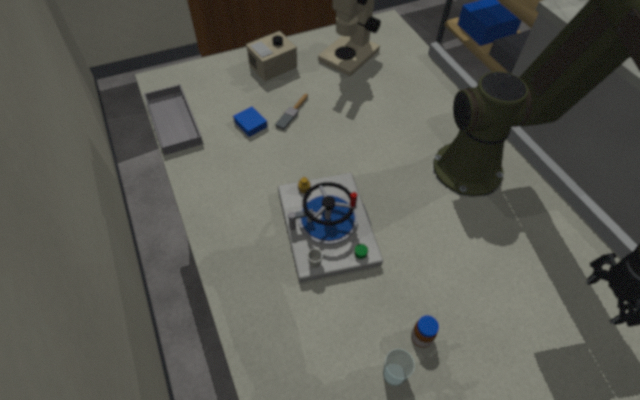

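View pics/top0.png

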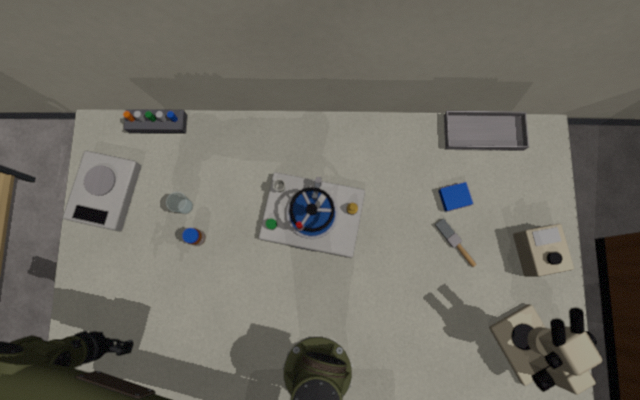

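The scene view has the wheel at about (329,203) and the red handle at (353,198). The top view has the wheel at (312,210) and the handle at (299,225), on the near-left side. I'll enlarge both to measure more exactly.

```bash
python3 - <<'E'
from h import *
s=snap('top','top1.png'); c=snap('scene','s1.png')
a=cv2.resize(s['frame'][165:265,250:375],None,fx=6,fy=6,interpolation=cv2.INTER_CUBIC); cv2.imwrite('pics/topz.png',np.clip(a[:,:,::-1]*1.5,0,255))
b=cv2.resize(c['frame'][165:285,270:390],None,fx=5,fy=5,interpolation=cv2.INTER_CUBIC); cv2.imwrite('pics/scz.png',np.clip(b[:,:,::-1]*1.5,0,255))
for n,q in(('top',s),('scene',c)):
    m=redmask(q); k,l,stt,ce=cv2.connectedComponentsWithStats(m); i=1+np.argmax(stt[1:,4])
    print(n,ce[i],[onplane(q,*ce[i],z).round(4).tolist() for z in(.164,.18)])
# wheel by depth: points at height .125-.145 
for n,q in(('top',s),('scene',c)):
    T=np.linalg.inv(q['camera_from_world']); P=[]
    u0,v0=(312,210) if n=='top' else (329,203)
    for v in range(v0-40,v0+40):
        for u in range(u0-40,u0+40):
            p=T[:3,:3]@(ray(q,u,v)*q['range_z'][v,u])+T[:3,3]
            if .12<p[2]<.15 and q['frame'][v,u].max()<45: P.append(onplane(q,u,v,.135)[:2])
    P=np.array(P,np.float32); print(len(P),P.min(0),P.max(0),(P.min(0)+P.max(0))/2, cv2.minEnclosingCircle(P))
E
```

```text
top [298.63636364 224.78787879] [[0.4843, 0.0648, 0.164], [0.4822, 0.0638, 0.18]]
scene [353.03846154 194.96153846] [[0.4771, 0.0509, 0.164], [0.4835, 0.061, 0.18]]
426 [ 0.46799788 -0.04644453] [0.61295605 0.09677609] [0.540477   0.02516578] ((0.5413442254066467, 0.026707671582698822), 0.07431981712579727)
433 [ 0.47425637 -0.04283289] [0.6176116  0.10328447] [0.54593396 0.03022579] ((0.5458526611328125, 0.030376596376299858), 0.07546965032815933)[ WARN:0@4.150] global loadsave.cpp:1063 imwrite_ Unsupported depth image for selected encoder is fallbacked to CV_8U.
```

View pics/topz.png

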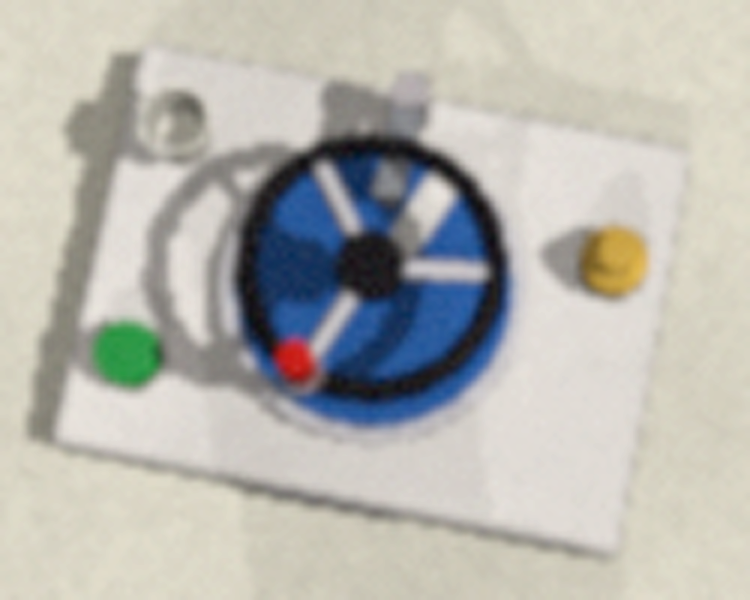

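View pics/scz.png

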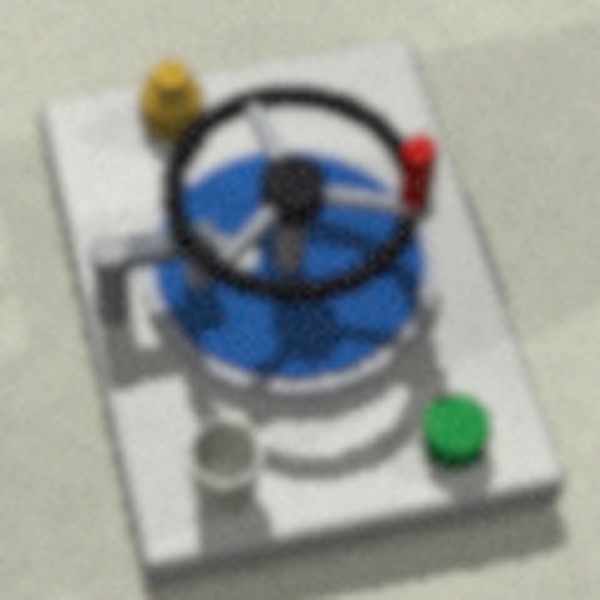

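```bash
cat >> h.py <<'E'
from scipy.spatial.transform import Rotation as Ro
def R(st): return Ro.from_quat(np.roll(st['eef_rot'],-1))
def yaw(st): x=R(st).as_matrix()[:,0]; return np.degrees(np.arctan2(x[1],x[0]))
def rel(st,p,y=None):
    "shift (mm) and turn in tool axes to reach world p with tool down, x-axis yaw y (deg)"
    d=R(st).inv().apply(np.array(p)-st['tcp_pos'])*1000
    if y is None: return d.round(1)
    y=np.radians(y); M=np.array([[np.cos(y),np.sin(y),0],[np.sin(y),-np.cos(y),0],[0,0,-1]]).T
    return d.round(1),(R(st).inv()*Ro.from_matrix(M)).as_rotvec().round(4)
E
python3 - <<'E'
from h import *
st=telemetry.state(); print(viewer.snapshot('wrist')['hand_eye'].round(3)); print(yaw(st),rel(st,[.43,.09,.28],-112))
E
```

```text
[[-0.    -0.948 -0.32   0.082]
 [ 1.     0.    -0.     0.001]
 [ 0.    -0.32   0.948 -0.143]
 [ 0.     0.     0.     1.   ]]
167.06041085853965 (array([-399. , -415.7,  -48.8]), array([-8.0000e-04, -7.0000e-04, -1.4127e+00]))
```

>>> servo_tool:
  plan:
    - [[-20, -25, -20, 0, 0, -0.12], [-45, -45, -40, 0, 0, -0.24], [-70, -75, -50, 0, 0, -0.36], [-100, -105, -50, 0, 0, -0.48], [-128, -135, -50, 0, 0, -0.6], [-155, -163, -50, 0, 0, -0.72], [-182, -191, -50, 0, 0, -0.8], [-200, -210, -50, 0, 0, -0.8]]
  grip: 0

```text
time_s: 0.92
tcp_pos: [0.2831, 0.3325, 0.2814]
eef_rot: [0.0, -0.285, 0.959, -0.0]
ft_force: [0.1, 0.9, -1.2]
opening: 0.0001
```

```bash
python3 - <<'E'
from h import *
st=telemetry.state(); print(st['time_s'],st['tcp_pos'],st['opening'],st['joint_positions'].round(3),yaw(st),rel(st,[.43,.05,.28],-112))
E
```

```text
0.9167 [0.28309125 0.33246139 0.28143588] 6.161939428322691e-05 [ 8.660e-01 -1.300e-02 -3.170e-01  1.266e+00 -1.000e-03  2.890e-01] -146.93441337916525 (array([  31. , -316.9,    1.7]), array([-0.001 , -0.    , -0.6097]))
```

>>> servo_tool:
  plan:
    - [[4, -38, 0, 0, 0, -0.1], [8, -78, 0, 0, 0, -0.2], [12, -118, 0, 0, 0, -0.3], [16, -158, 0, 0, 0, -0.4], [20, -198, 0, 0, 0, -0.5], [24, -238, 0, 0, 0, -0.61], [28, -278, 0, 0, 0, -0.61], [31, -317, 0, 0, 0, -0.61]]

```text
time_s: 1.58
tcp_pos: [0.4208, 0.0656, 0.2816]
eef_rot: [0.0, -0.559, 0.829, -0.0]
ft_force: [0.7, 0.7, -0.0]
opening: -0.0
```

```bash
cat >> h.py <<'E'
def wrist(f):
    st=telemetry.state(); s=snap('wrist',f)
    T=np.eye(4); T[:3,:3]=R(st).as_matrix(); T[:3,3]=st['tcp_pos']
    s['camera_from_world']=np.linalg.inv(T@s['hand_eye']); return s
E
python3 - <<'E'
from h import *
st=telemetry.state(); print(st['time_s'],st['tcp_pos'],st['qvel'].round(2),st['joint_positions'].round(3),yaw(st))
s=wrist('w1.png'); print(s['fx'],telemetry.state()['tcp_pos'])
E
```

```text
1.5833 [0.42075579 0.06556672 0.28155299] [-1.14  0.29  0.27 -0.02  0.   -1.09] [ 0.154 -0.034 -0.338  1.266  0.    -1.032] -112.03119075966237
343.8481352603915 [0.42411507 0.05916878 0.2814207 ]
```

View pics/w1.png

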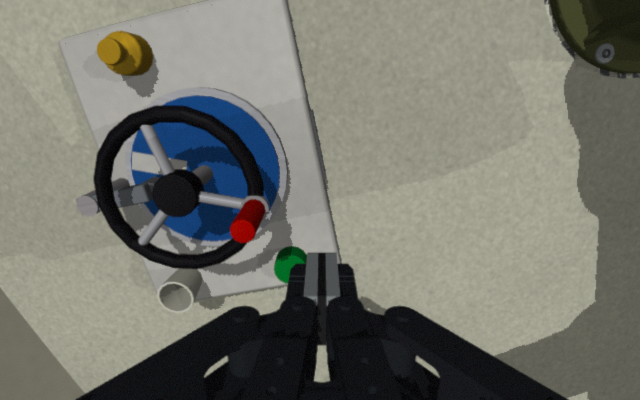

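The wrist view shows the whole wheel, centred near (178,192), with the handle's top at about (243,230) and its foot at (253,205). The arm was still moving in that frame, so I'll retake it at rest and measure.

```bash
python3 - <<'E'
from h import *
for i in range(3): viewer.snapshot('top')
print(telemetry.state()['qvel'].round(3),telemetry.state()['tcp_pos'])
s=wrist('w2.png')
f=s['frame']; m=((f.max(2)<50)).astype(np.uint8); m[260:]=0; m[:,290:]=0
k,l,stt,c=cv2.connectedComponentsWithStats(m); i=1+np.argmax(stt[1:,4]); print(stt[i])
cs,_=cv2.findContours((l==i).astype(np.uint8),cv2.RETR_EXTERNAL,cv2.CHAIN_APPROX_NONE)
cn=max(cs,key=len)[:,0]; h=cv2.convexHull(cn)[:,0]
P=np.array([onplane(s,*p,.132)[:2] for p in cn]); 
A=np.c_[2*P,np.ones(len(P))]; w=np.ones(len(P))
for _ in range(15):
    x=np.linalg.lstsq(A*w[:,None],(P**2).sum(1)*w,rcond=None)[0]; r=np.sqrt(x[2]+x[:2]@x[:2]); e=np.hypot(*(P-x[:2]).T)-r; w=1/(1+(e/.002)**2)
print('wheel',x[:2],r,np.abs(e).mean())
C=x[:2]
r=redmask(s); k,l,stt,c=cv2.connectedComponentsWithStats(r); i=1+np.argmax(stt[1:,4])
b=np.argwhere(l==i)[:,::-1]; print(stt[i],c[i]); 
(cx,cy),wh,an=cv2.minAreaRect(b.astype(np.float32)); print(cx,cy,wh,an)
H=onplane(s,cx,cy,.164)[:2]; print('handle',H,(H-C),np.hypot(*(H-C)),np.degrees(np.arctan2(*(H-C)[::-1])))
print(onplane(s,*c[i],.164))
E
```

```text
[ 0.054 -0.01  -0.009  0.004  0.002  0.004] [0.42058855 0.06621303 0.28114068]
[  93  106  170  154 5970]
wheel [0.5417894  0.02270718] 0.07246647161315041 0.005919342520999733
[229 200  35  43 854] [244.75175644 221.87236534]
244.90000915527344 220.30001831054688 (25.298219680786133, 45.53679656982422) 18.434946060180664
handle [0.4873922  0.06388447] [-0.0543972   0.04117729] 0.06822480517163124 142.87521213222956
[0.48812499 0.06508055 0.164     ]
```

View pics/w2.png

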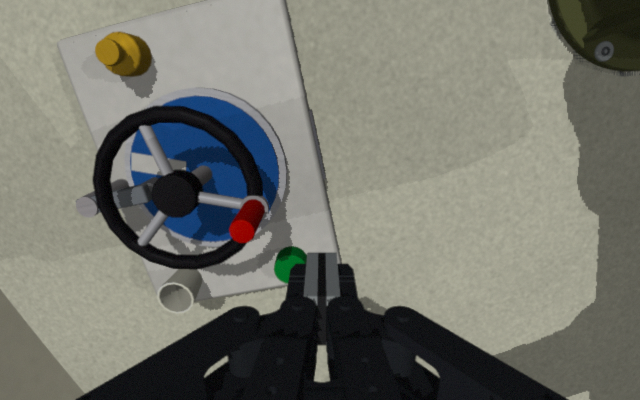

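```bash
python3 - <<'E'
from h import *
from scipy.optimize import least_squares
print(telemetry.state()['qvel'].round(3),telemetry.state()['tcp_pos'])
s=wrist('w3.png')
f=s['frame']; m=((f.max(2)<42)).astype(np.uint8); m[275:]=0; m[:,285:]=0; m[:, :80]=0
m=cv2.morphologyEx(m,cv2.MORPH_OPEN,np.ones((3,3)))
k,l,stt,c=cv2.connectedComponentsWithStats(m); i=1+np.argmax(stt[1:,4]); print(stt[i])
v=f.copy(); v[l==i]=(0,255,0); cv2.imwrite('pics/m3.png',v[:,:,::-1])
P=np.array([onplane(s,u,w,.134)[:2] for w,u in np.argwhere(l==i)])
# centreline fit: pixels with radius in 60..80
C=np.array([.542,.026])
for _ in range(10):
    d=np.hypot(*(P-C).T); Q=P[(d>.055)&(d<.085)]
    o=least_squares(lambda x:np.hypot(*(Q-x[:2]).T)-x[2],[*C,.07],loss='soft_l1',f_scale=.004); C=o.x[:2]
print('wheel',o.x,len(Q),np.std(np.hypot(*(Q-C).T)))
r=redmask(s); b=np.argwhere(r)[:,::-1]
(cx,cy),wh,an=cv2.minAreaRect(b.astype(np.float32))
for z in(.16,.164,.168):
  H=onplane(s,cx,cy,z)[:2]; print('handle',H,np.hypot(*(H-C)),np.degrees(np.arctan2(*(H-C)[::-1])))
E
```

```text
[ 0.04  -0.006 -0.005  0.    -0.001 -0.003] [0.42018437 0.06718675 0.28116778]
[  93  105  169  163 6328]
wheel [0.54262845 0.02602022 0.06937469] 6328 0.00406285557518783
handle [0.48885732 0.06504656] 0.06644087292355595 144.02837525319921
handle [0.48735794 0.06392672] 0.06702038657381208 145.55627088047436
handle [0.48585856 0.06280688] 0.06764672354323047 147.05692440309818
```

View pics/m3.png

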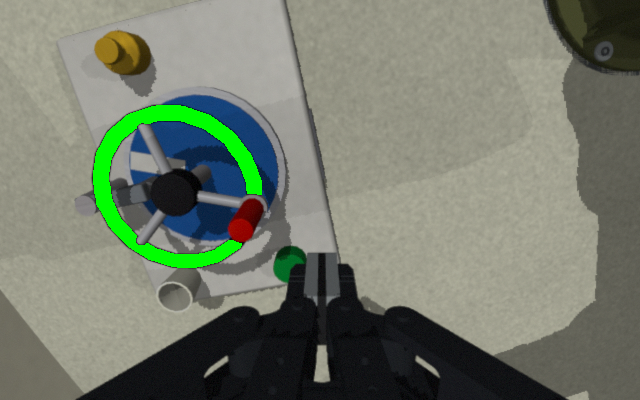

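```bash
cat >> h.py <<'E'
C=np.array([.543,.0265])
def tgt(phi,z=.155,side=-1,rr=.07):
    a=np.radians(phi); y=phi-90-8.65+(180 if side<0 else 0)
    return [C[0]+rr*np.cos(a),C[1]+rr*np.sin(a),z],(y+180)%360-180
def hand():
    "handle xy from top and scene cameras"
    o=[]
    for n,z in(('top',.183),('scene',.179)):
        q=viewer.snapshot(n); m=redmask(q); k,l,t,ce=cv2.connectedComponentsWithStats(m); i=1+np.argmax(t[1:,4]); p=onplane(q,*ce[i],z)
        o.append((n,ce[i].round(2).tolist(),int(t[i,4]),p[:2].round(4).tolist(),round(float(np.degrees(np.arctan2(*(p[:2]-C)[::-1]))),1)))
    return o
def rp():
    st=telemetry.state(); p=st['tcp_pos']; d=p[:2]-C
    print('t%.2f'%st['time_s'],p.round(4),'yaw %.1f'%yaw(st),'q',st['joint_positions'].round(2),'F',st['ft_force'].round(1),'phi %.1f r %.4f'%(np.degrees(np.arctan2(*d[::-1])),np.hypot(*d))); return st
E
python3 - <<'E'
from h import *
print(hand()); st=rp(); print(rel(st,*tgt(180,.28)))
E
```

```text
Traceback (most recent call last):
  File "h.py", line 36, in hand
    q=viewer.snapshot(n); m=redmask(q); k,l,t,ce=cv2.connectedComponentsWithStats(m); i=1+np.argmax(t[1:,4]); p=onplane(q,*ce[i],z)
                                                                                          ~~~~~~~~~^^^^^^^^^
ValueError: attempt to get argmax of an empty sequence
```

```bash
sed -i 's/ i=1+np.argmax(t\[1:,4\]); p=onplane(q,\*ce\[i\],z)/\n        if k<2: continue\n        i=1+np.argmax(t[1:,4]); p=onplane(q,*ce[i],z)/' h.py
python3 - <<'E'
from h import *
print(hand()); st=rp(); print(rel(st,*tgt(180,.28)))
E
```

```text
[('scene', [352.85, 195.04], 26, [0.4838, 0.0604], 150.2)]
t2.03 [0.42   0.0685 0.2813] yaw -112.0 q [ 0.16 -0.03 -0.34  1.27  0.   -1.03] F [-0.1 -0.3 -0.3] phi 161.2 r 0.1300
(array([ 19.1, -64.9,   1.3]), array([ 1.000e-04,  1.000e-04, -2.331e-01]))
```

>>> servo_tool:
  plan:
    - [[4, -13, 0, 0, 0, -0.06], [8, -26, 0, 0, 0, -0.12], [12, -40, 0, 0, 0, -0.18], [16, -53, 0, 0, 0, -0.233], [19, -65, 0, 0, 0, -0.233], [19, -65, 0, 0, 0, -0.233], [19, -65, 0, 0, 0, -0.233]]

```text
time_s: 2.62
tcp_pos: [0.4734, 0.0257, 0.2811]
eef_rot: [-0.0, -0.65, 0.76, 0.0]
ft_force: [-0.5, 0.1, 0.3]
opening: 0.0
```

```bash
python3 - <<'E'
from h import *
st=rp(); print(rel(st,*tgt(180,.155)))
s=wrist('w4.png')
E
```

```text
t2.62 [0.4734 0.0257 0.2811] yaw -98.8 q [ 0.05  0.06 -0.24  1.27  0.   -1.36] F [-0.5  0.1  0.3] phi -179.4 r 0.0696
(array([ -0.7,   0.5, 126.1]), array([ 0.0007,  0.0001, -0.0034]))
```

View pics/w4.png

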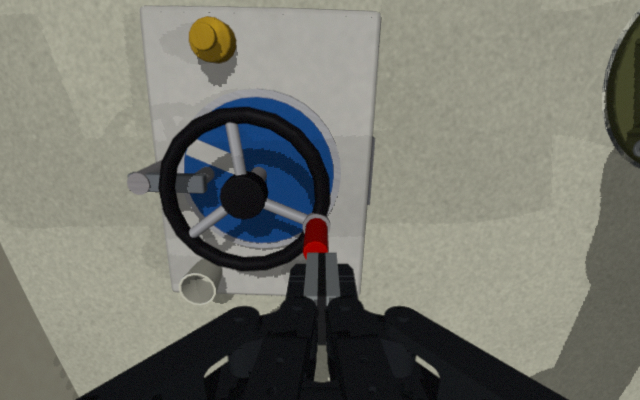

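The handle is at (316,238), and by calculation it lies on the tool's −x side, about 19 mm clear of the fingers. I'll descend now.

>>> servo_tool:
  plan:
    - [[0, 0, 25, 0, 0, 0], [0, 0, 50, 0, 0, 0], [0, 0, 75, 0, 0, 0], [0, 0, 95, 0, 0, 0], [0, 0, 110, 0, 0, 0], [0, 0, 120, 0, 0, 0], [0, 0, 126, 0, 0, 0], [0, 0, 126, 0, 0, 0]]

```text
time_s: 3.33
tcp_pos: [0.4726, 0.0255, 0.1545]
eef_rot: [-0.001, -0.651, 0.759, 0.0]
ft_force: [-0.7, -0.0, -0.3]
opening: 0.0003
```

```bash
python3 - <<'E'
from h import *
st=rp(); print(rel(st,*tgt(180,.155)),hand())
s=wrist('w5.png')
# canonical rows for rotation about wheel centre, 3deg/row
p0,y0=tgt(180)
M=lambda y:np.array([[np.cos(y),np.sin(y),0],[np.sin(y),-np.cos(y),0],[0,0,-1]]).T
for side in(-1,1):
  p0,y0=tgt(180,side=side)
  for st_ in(2,3):
    print(side,st_,[[*(M(np.radians(y0)).T@(np.array(tgt(180-st_*i,side=side)[0])-p0)*1000).round(1)[:2].tolist(),0,0,0,round(float(np.radians(st_*i)),3)] for i in range(1,9)])
E
```

```text
t3.33 [0.4726 0.0255 0.1545] yaw -98.8 q [ 0.05  0.13 -0.46  0.98  0.   -1.36] F [-0.7 -0.  -0.3] phi -179.2 r 0.0704
(array([-1. , -0.2, -0.5]), array([ 0.0015, -0.0003, -0.0023])) [('top', [198.0, 238.0], 1, [0.4358, 0.3812], 106.8), ('scene', [353.5, 195.0], 18, [0.482, 0.061], 150.5)]
-1 2 [[-2.4, 0.3, 0, 0, 0, 0.035], [-4.9, 0.6, 0, 0, 0, 0.07], [-7.3, 0.7, 0, 0, 0, 0.105], [-9.7, 0.8, 0, 0, 0, 0.14], [-12.2, 0.8, 0, 0, 0, 0.175], [-14.6, 0.7, 0, 0, 0, 0.209], [-17.1, 0.5, 0, 0, 0, 0.244], [-19.5, 0.2, 0, 0, 0, 0.279]]
-1 3 [[-3.6, 0.5, 0, 0, 0, 0.052], [-7.3, 0.7, 0, 0, 0, 0.105], [-11.0, 0.8, 0, 0, 0, 0.157], [-14.6, 0.7, 0, 0, 0, 0.209], [-18.3, 0.4, 0, 0, 0, 0.262], [-21.9, -0.1, 0, 0, 0, 0.314], [-25.5, -0.8, 0, 0, 0, 0.367], [-29.1, -1.7, 0, 0, 0, 0.419]]
1 2 [[2.4, -0.3, 0, 0, 0, 0.035], [4.9, -0.6, 0, 0, 0, 0.07], [7.3, -0.7, 0, 0, 0, 0.105], [9.7, -0.8, 0, 0, 0, 0.14], [12.2, -0.8, 0, 0, 0, 0.175], [14.6, -0.7, 0, 0, 0, 0.209], [17.1, -0.5, 0, 0, 0, 0.244], [19.5, -0.2, 0, 0, 0, 0.279]]
1 3 [[3.6, -0.5, 0, 0, 0, 0.052], [7.3, -0.7, 0, 0, 0, 0.105], [11.0, -0.8, 0, 0, 0, 0.157], [14.6, -0.7, 0, 0, 0, 0.209], [18.3, -0.4, 0, 0, 0, 0.262], [21.9, 0.1, 0, 0, 0, 0.314], [25.5, 0.8, 0, 0, 0, 0.367], [29.1, 1.7, 0, 0, 0, 0.419]]
```

View pics/w5.png

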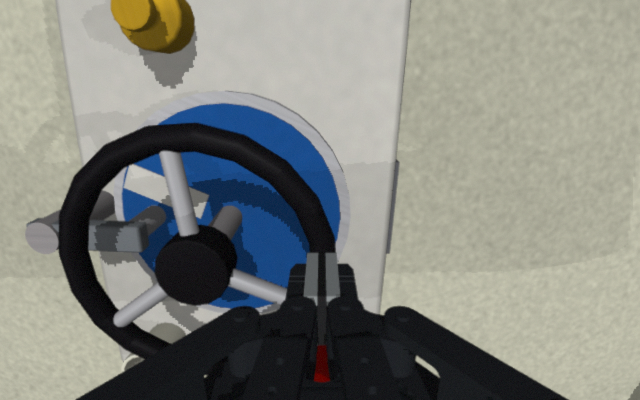

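The red handle shows at (322,365), behind the finger gap on the −x side, and the rim passes under the tip at (322,250). I'll start pushing gently.

>>> servo_tool:
  plan:
    - [[-2.4, 0.3, 0, 0, 0, 0.035], [-4.9, 0.6, 0, 0, 0, 0.07], [-7.3, 0.7, 0, 0, 0, 0.105], [-9.7, 0.8, 0, 0, 0, 0.14], [-12.2, 0.8, 0, 0, 0, 0.175], [-14.6, 0.7, 0, 0, 0, 0.209], [-17.1, 0.5, 0, 0, 0, 0.244], [-19.5, 0.2, 0, 0, 0, 0.279]]

```text
time_s: 4.15
tcp_pos: [0.4771, 0.0444, 0.1565]
eef_rot: [0.001, -0.538, 0.843, -0.001]
ft_force: [-1.8, -2.1, 1.5]
opening: -0.0
```

>>> servo_tool:
  plan:
    - [[-2.4, 0.3, 0, 0, 0, 0.035], [-4.9, 0.6, 0, 0, 0, 0.07], [-7.3, 0.7, 0, 0, 0, 0.105], [-9.7, 0.8, 0, 0, 0, 0.14], [-12.2, 0.8, 0, 0, 0, 0.175], [-14.6, 0.7, 0, 0, 0, 0.209], [-17.1, 0.5, 0, 0, 0, 0.244], [-19.5, 0.2, 0, 0, 0, 0.279]]

```text
time_s: 4.82
tcp_pos: [0.4848, 0.0619, 0.1565]
eef_rot: [0.0, -0.416, 0.91, -0.001]
ft_force: [-1.4, -2.0, 1.4]
opening: -0.0001
```

```bash
python3 - <<'E'
from h import *
st=rp(); print(rel(st,*tgt(148,.155)),hand())
E
```

```text
t4.82 [0.4848 0.0619 0.1565] yaw -130.9 q [ 0.13  0.15 -0.43  0.99 -0.   -0.73] F [-1.4 -2.   1.4] phi 148.7 r 0.0682
(array([-0.5,  1.9,  1.5]), array([-0.0015,  0.0002, -0.0043])) [('top', [197.0, 240.0], 1, [0.4294, 0.384], 107.6), ('scene', [351.88, 200.59], 17, [0.4948, 0.0764], 134.0)]
```

>>> servo_tool:
  plan:
    - [[-3.6, 0.5, 0, 0, 0, 0.052], [-7.3, 0.7, 0, 0, 0, 0.105], [-11.0, 0.8, 0, 0, 0, 0.157], [-14.6, 0.7, 0, 0, 0, 0.209], [-18.3, 0.4, 0, 0, 0, 0.262], [-21.9, -0.1, 0, 0, 0, 0.314], [-25.5, -0.8, 0, 0, 0, 0.367], [-29.1, -1.7, 0, 0, 0, 0.419]]

```text
time_s: 5.58
tcp_pos: [0.5046, 0.083, 0.156]
eef_rot: [0.0, -0.217, 0.976, -0.0]
ft_force: [-1.7, -2.5, 2.5]
opening: -0.0
```

>>> servo_tool:
  plan:
    - [[-3.6, 0.5, 0, 0, 0, 0.052], [-7.3, 0.7, 0, 0, 0, 0.105], [-11.0, 0.8, 0, 0, 0, 0.157], [-14.6, 0.7, 0, 0, 0, 0.209], [-18.3, 0.4, 0, 0, 0, 0.262], [-21.9, -0.1, 0, 0, 0, 0.314], [-25.5, -0.8, 0, 0, 0, 0.367], [-29.1, -1.7, 0, 0, 0, 0.419]]

```text
time_s: 6.25
tcp_pos: [0.5315, 0.094, 0.1559]
eef_rot: [-0.0, -0.01, 1.0, 0.0]
ft_force: [-2.1, -0.5, 1.3]
opening: 0.0
```

```bash
python3 - <<'E'
from h import *
st=rp(); print(rel(st,*tgt(100,.155)),hand())
E
```

```text
t6.25 [0.5315 0.094  0.1559] yaw -178.9 q [ 0.17  0.24 -0.32  1.01  0.    0.16] F [-2.1 -0.5  1.3] phi 99.6 r 0.0685
(array([0.7, 1.4, 0.9]), array([ 0.0002, -0.0001, -0.0039])) [('top', [197.0, 240.0], 1, [0.4294, 0.384], 107.6), ('scene', [336.0, 211.91], 33, [0.5514, 0.0932], 82.8)]
```

>>> servo_tool:
  plan:
    - [[-3.6, 0.5, 0, 0, 0, 0.052], [-7.3, 0.7, 0, 0, 0, 0.105], [-11.0, 0.8, 0, 0, 0, 0.157], [-14.6, 0.7, 0, 0, 0, 0.209], [-18.3, 0.4, 0, 0, 0, 0.262], [-21.9, -0.1, 0, 0, 0, 0.314], [-25.5, -0.8, 0, 0, 0, 0.367], [-29.1, -1.7, 0, 0, 0, 0.419]]

```text
time_s: 7.02
tcp_pos: [0.5604, 0.0932, 0.1557]
eef_rot: [-0.0, 0.198, 0.98, 0.0]
ft_force: [-3.1, 0.2, 2.6]
opening: -0.0
```

>>> servo_tool:
  plan:
    - [[-3.6, 0.5, 0, 0, 0, 0.052], [-7.3, 0.7, 0, 0, 0, 0.105], [-11.0, 0.8, 0, 0, 0, 0.157], [-14.6, 0.7, 0, 0, 0, 0.209], [-18.3, 0.4, 0, 0, 0, 0.262], [-21.9, -0.1, 0, 0, 0, 0.314], [-25.5, -0.8, 0, 0, 0, 0.367], [-29.1, -1.7, 0, 0, 0, 0.419]]

```text
time_s: 7.68
tcp_pos: [0.5867, 0.0805, 0.1557]
eef_rot: [-0.0, 0.397, 0.918, 0.001]
ft_force: [-2.7, 1.4, 1.5]
opening: -0.0
```

>>> servo_tool:
  plan:
    - [[-3.6, 0.5, 0, 0, 0, 0.052], [-7.3, 0.7, 0, 0, 0, 0.105], [-11.0, 0.8, 0, 0, 0, 0.157], [-14.6, 0.7, 0, 0, 0, 0.209], [-18.3, 0.4, 0, 0, 0, 0.262], [-21.9, -0.1, 0, 0, 0, 0.314], [-25.5, -0.8, 0, 0, 0, 0.367], [-29.1, -1.7, 0, 0, 0, 0.419]]

```text
time_s: 8.35
tcp_pos: [0.6056, 0.0583, 0.1557]
eef_rot: [-0.0, 0.579, 0.815, 0.001]
ft_force: [-1.8, 2.5, 0.5]
opening: -0.0003
```

```bash
python3 - <<'E'
from h import *
st=rp(); print(rel(st,*tgt(28,.155)),hand())
E
```

```text
t8.35 [0.6056 0.0583 0.1557] yaw 109.2 q [ 0.1   0.37 -0.15  1.06  0.    1.33] F [-1.8  2.5  0.5] phi 27.0 r 0.0702
(array([ 1.2, -0.4,  0.8]), array([ 0.0007, -0.0015, -0.0025])) [('top', [195.0, 242.0], 1, [0.423, 0.39], 108.3)]
```

Still in contact at about 3 N. I'll continue.

>>> servo_tool:
  plan:
    - [[-3.6, 0.5, 0, 0, 0, 0.052], [-7.3, 0.7, 0, 0, 0, 0.105], [-11.0, 0.8, 0, 0, 0, 0.157], [-14.6, 0.7, 0, 0, 0, 0.209], [-18.3, 0.4, 0, 0, 0, 0.262], [-21.9, -0.1, 0, 0, 0, 0.314], [-25.5, -0.8, 0, 0, 0, 0.367], [-29.1, -1.7, 0, 0, 0, 0.419]]

```text
time_s: 9.12
tcp_pos: [0.6138, 0.0304, 0.1557]
eef_rot: [-0.0, 0.736, 0.677, 0.001]
ft_force: [-1.1, 1.8, -0.3]
opening: -0.0002
```

>>> servo_tool:
  plan:
    - [[-3.6, 0.5, 0, 0, 0, 0.052], [-7.3, 0.7, 0, 0, 0, 0.105], [-11.0, 0.8, 0, 0, 0, 0.157], [-14.6, 0.7, 0, 0, 0, 0.209], [-18.3, 0.4, 0, 0, 0, 0.262], [-21.9, -0.1, 0, 0, 0, 0.314], [-25.5, -0.8, 0, 0, 0, 0.367], [-29.1, -1.7, 0, 0, 0, 0.419]]

```text
time_s: 9.78
tcp_pos: [0.6099, 0.0015, 0.1557]
eef_rot: [-0.0, 0.861, 0.509, 0.001]
ft_force: [0.8, 2.8, -0.4]
opening: 0.0003
```

>>> servo_tool:
  plan:
    - [[-3.6, 0.5, 0, 0, 0, 0.052], [-7.3, 0.7, 0, 0, 0, 0.105], [-11.0, 0.8, 0, 0, 0, 0.157], [-14.6, 0.7, 0, 0, 0, 0.209], [-18.3, 0.4, 0, 0, 0, 0.262], [-21.9, -0.1, 0, 0, 0, 0.314], [-25.5, -0.8, 0, 0, 0, 0.367], [-29.1, -1.7, 0, 0, 0, 0.419]]

```text
time_s: 10.45
tcp_pos: [0.5946, -0.0235, 0.1557]
eef_rot: [-0.0, 0.948, 0.319, 0.001]
ft_force: [1.9, 2.2, -1.4]
opening: -0.0
```

```bash
python3 - <<'E'
from h import *
st=rp(); print(rel(st,*tgt(-44,.155)),hand())
s=wrist('w6.png'); snap('scene','s6.png')
# retreat and swap
print('back',rel(st,tgt(-14,.155)[0])) 
E
```

```text
t10.45 [ 0.5946 -0.0235  0.1557] yaw 37.2 q [-0.04  0.34 -0.18  1.04  0.    2.45] F [ 1.9  2.2 -1.4] phi -44.1 r 0.0718
(array([-0.2, -1.8,  0.7]), array([ 0.0004, -0.002 , -0.0022])) [('top', [197.0, 240.0], 1, [0.4294, 0.384], 107.6)]
back [ 33.  -16.4   0.7]
```

View pics/w6.png

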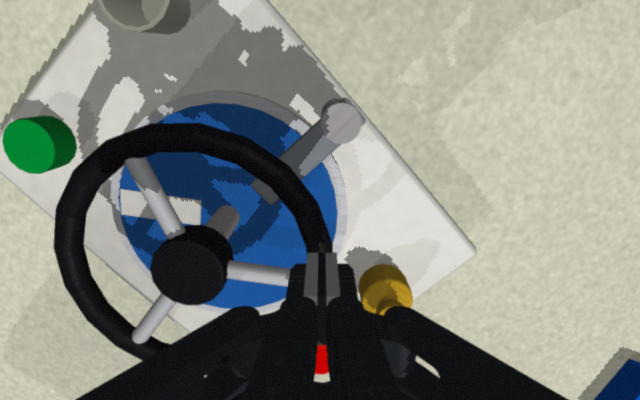

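View pics/s6.png

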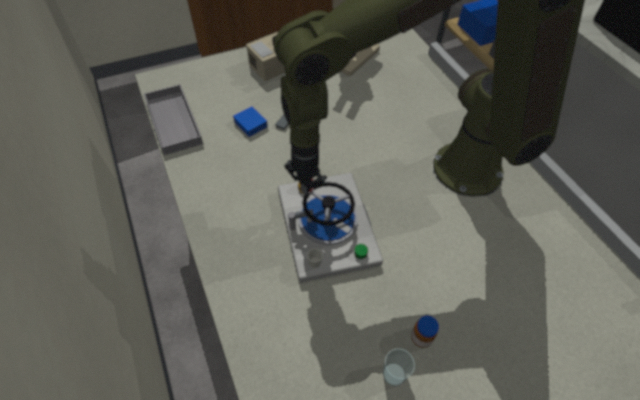

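The handle is about 217° round from its start, still in contact. The last joint is near its limit, so I'll back off along the tool's x axis, lift, turn the tool half a turn back and re-engage with the opposite face.

>>> servo_tool:
  plan:
    - [[5, 0, 0, 0, 0, 0], [14, 0, 0, 0, 0, 0], [24, 0, 0, 0, 0, 0], [32, 0, 0, 0, 0, 0], [36, 0, -8, 0, 0, 0], [36, 0, -20, 0, 0, 0], [36, 0, -32, 0, 0, 0], [36, 0, -40, 0, 0, 0]]

```text
time_s: 11.32
tcp_pos: [0.6233, -0.002, 0.1975]
eef_rot: [0.0, 0.948, 0.319, 0.001]
ft_force: [0.7, 1.0, -0.3]
opening: 0.0002
```

>>> servo_tool:
  plan:
    - [[0, 0, 0, 0, 0, -0.12], [0, 0, 0, 0, 0, -0.24], [0, 0, 0, 0, 0, -0.36], [0, 0, 0, 0, 0, -0.48], [0, 0, 0, 0, 0, -0.6], [0, 0, 0, 0, 0, -0.72], [0, 0, 0, 0, 0, -0.84], [0, 0, 0, 0, 0, -0.96]]

```text
time_s: 11.98
tcp_pos: [0.6227, -0.0022, 0.1964]
eef_rot: [0.0, 0.691, 0.722, 0.0]
ft_force: [-0.1, 0.7, 0.1]
opening: 0.0003
```

>>> servo_tool:
  plan:
    - [[0, 0, 0, 0, 0, -0.12], [0, 0, 0, 0, 0, -0.24], [0, 0, 0, 0, 0, -0.36], [0, 0, 0, 0, 0, -0.48], [0, 0, 0, 0, 0, -0.6], [0, 0, 0, 0, 0, -0.72], [0, 0, 0, 0, 0, -0.84], [0, 0, 0, 0, 0, -0.96]]

```text
time_s: 12.65
tcp_pos: [0.6227, -0.0022, 0.1964]
eef_rot: [0.0, 0.28, 0.96, 0.0]
ft_force: [0.3, -0.1, 0.2]
opening: -0.0003
```

>>> servo_tool:
  plan:
    - [[0, 0, 0, 0, 0, -0.12], [0, 0, 0, 0, 0, -0.24], [0, 0, 0, 0, 0, -0.36], [0, 0, 0, 0, 0, -0.48], [0, 0, 0, 0, 0, -0.6], [0, 0, 0, 0, 0, -0.72], [0, 0, 0, 0, 0, -0.84], [0, 0, 0, 0, 0, -0.96]]

```text
time_s: 13.32
tcp_pos: [0.6227, -0.0022, 0.1964]
eef_rot: [0.0, -0.195, 0.981, -0.0]
ft_force: [0.2, -0.3, -0.2]
opening: -0.0002
```

>>> servo_tool:
  plan:
    - [[0, 0, 0, 0, 0, -0.12], [0, 0, 0, 0, 0, -0.24], [0, 0, 0, 0, 0, -0.26], [0, 0, 0, 0, 0, -0.26]]

```text
time_s: 13.65
tcp_pos: [0.6228, -0.0022, 0.1961]
eef_rot: [0.0, -0.317, 0.948, -0.0]
ft_force: [0.2, 0.4, 0.2]
opening: 0.0002
```

```bash
python3 - <<'E'
from h import *
st=rp(); print(rel(st,*tgt(-44,.155,side=1)),hand())
s=wrist('w7.png')
r=redmask(s); b=np.argwhere(r)[:,::-1]; (cx,cy),wh,an=cv2.minAreaRect(b.astype(np.float32)); H=onplane(s,cx,cy,.164)[:2]; print('handle',len(b),cx,cy,H,np.hypot(*(H-C)),np.degrees(np.arctan2(*(H-C)[::-1])))
E
```

```text
t13.65 [ 0.6228 -0.0022  0.1961] yaw -143.0 q [-0.    0.37 -0.05  1.15 -0.   -0.65] F [0.2 0.4 0.2] phi -19.8 r 0.0848
(array([35.5,  1.8, 41.1]), array([-0.0005,  0.0006, -0.0068])) [('top', [198.0, 238.0], 1, [0.4358, 0.3812], 106.8), ('scene', [307.5, 177.86], 14, [0.5759, -0.0465], -65.8)]
handle 1741 322.0 141.50001525878906 [ 0.57916604 -0.03444685] 0.07086960633187311 -59.31497899316565
```

View pics/w7.png

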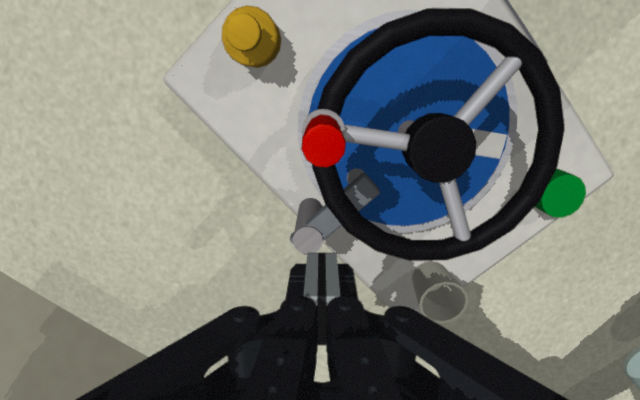

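The handle is clearly visible at (322,142), straight ahead of the fingers on the +x side, at polar angle −59°. I'll lower the tool, close in and carry on.

>>> servo_tool:
  plan:
    - [[0, 0, 14, 0, 0, 0], [0, 0, 28, 0, 0, 0], [0, 1, 38, 0, 0, 0], [3, 2, 41, 0, 0, 0], [9, 2, 41, 0, 0, 0], [16, 2, 41, 0, 0, 0], [22, 2, 41, 0, 0, 0], [26, 2, 41, 0, 0, 0]]

```text
time_s: 14.47
tcp_pos: [0.6003, -0.0168, 0.1552]
eef_rot: [0.0, -0.318, 0.948, -0.0]
ft_force: [0.2, 0.8, 0.6]
opening: 0.0002
```

>>> servo_tool:
  plan:
    - [[2.4, 0, 0, 0, 0, 0], [4.8, 0, 0, 0, 0, 0], [7.2, 0, 0, 0, 0, 0], [9.5, 0, 0, 0, 0, 0]]

```text
time_s: 14.8
tcp_pos: [0.5931, -0.022, 0.1545]
eef_rot: [0.0, -0.318, 0.948, -0.0]
ft_force: [-0.3, -0.1, -0.1]
opening: 0.0002
```

```bash
python3 - <<'E'
from h import *
st=rp(); print(rel(st,*tgt(-44,.155,side=1)),hand())
E
```

```text
t14.80 [ 0.5931 -0.022   0.1545] yaw -142.9 q [-0.04  0.34 -0.19  1.04  0.   -0.68] F [-0.3 -0.1 -0.1] phi -44.1 r 0.0697
(array([-0.1, -0.3, -0.5]), array([-0.0003,  0.0004, -0.0047])) []
```

>>> servo_tool:
  plan:
    - [[3.6, -0.5, 0, 0, 0, 0.052], [7.3, -0.7, 0, 0, 0, 0.105], [11.0, -0.8, 0, 0, 0, 0.157], [14.6, -0.7, 0, 0, 0, 0.209], [18.3, -0.4, 0, 0, 0, 0.262], [21.9, 0.1, 0, 0, 0, 0.314], [25.5, 0.8, 0, 0, 0, 0.367], [29.1, 1.7, 0, 0, 0, 0.419]]

```text
time_s: 15.57
tcp_pos: [0.5697, -0.038, 0.1544]
eef_rot: [0.001, -0.113, 0.994, 0.0]
ft_force: [2.7, 0.2, -1.7]
opening: -0.0003
```

>>> servo_tool:
  plan:
    - [[3.6, -0.5, 0, 0, 0, 0.052], [7.3, -0.7, 0, 0, 0, 0.105], [11.0, -0.8, 0, 0, 0, 0.157], [14.6, -0.7, 0, 0, 0, 0.209], [18.3, -0.4, 0, 0, 0, 0.262], [21.9, 0.1, 0, 0, 0, 0.314], [25.5, 0.8, 0, 0, 0, 0.367], [29.1, 1.7, 0, 0, 0, 0.419]]

```text
time_s: 16.23
tcp_pos: [0.5409, -0.0431, 0.1544]
eef_rot: [0.001, 0.097, 0.995, -0.0]
ft_force: [2.7, -0.9, -1.6]
opening: -0.0001
```

>>> servo_tool:
  plan:
    - [[3.6, -0.5, 0, 0, 0, 0.052], [7.3, -0.7, 0, 0, 0, 0.105], [11.0, -0.8, 0, 0, 0, 0.157], [14.6, -0.7, 0, 0, 0, 0.209], [18.3, -0.4, 0, 0, 0, 0.262], [21.9, 0.1, 0, 0, 0, 0.314], [25.5, 0.8, 0, 0, 0, 0.367], [29.1, 1.7, 0, 0, 0, 0.419]]

```text
time_s: 16.9
tcp_pos: [0.5126, -0.036, 0.1544]
eef_rot: [0.001, 0.301, 0.953, -0.0]
ft_force: [2.0, -1.2, -1.9]
opening: -0.0
```

```bash
python3 - <<'E'
from h import *
st=rp(); print(rel(st,*tgt(-116,.155,side=1)),hand())
s=wrist('w8.png')
E
```

```text
t16.90 [ 0.5126 -0.036   0.1544] yaw 144.9 q [-0.07  0.2  -0.38  0.99 -0.    0.54] F [ 2.  -1.2 -1.9] phi -115.9 r 0.0695
(array([-0. , -0.5, -0.6]), array([ 0.0003,  0.0015, -0.0077])) [('top', [196.0, 241.0], 1, [0.4262, 0.387], 108.0), ('scene', [336.75, 173.75], 20, [0.4922, -0.0268], -133.6)]
```

View pics/w8.png

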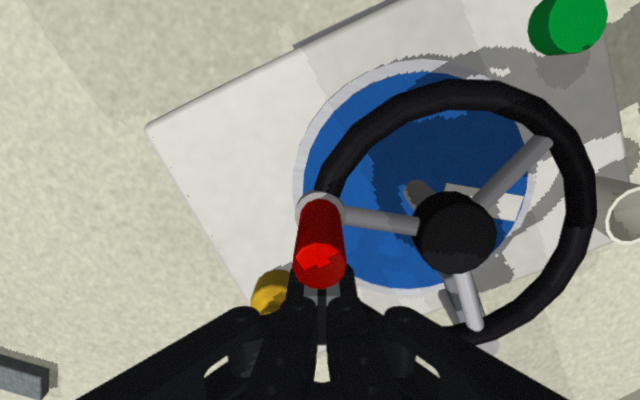

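The handle, at (320,260), sits squarely against the +x face. By the scene camera about 76° remain, so I'll cover 64° and check again.

>>> servo_tool:
  plan:
    - [[3.6, -0.5, 0, 0, 0, 0.052], [7.3, -0.7, 0, 0, 0, 0.105], [11.0, -0.8, 0, 0, 0, 0.157], [14.6, -0.7, 0, 0, 0, 0.209], [18.3, -0.4, 0, 0, 0, 0.262], [21.9, 0.1, 0, 0, 0, 0.314], [25.5, 0.8, 0, 0, 0, 0.367], [29.1, 1.7, 0, 0, 0, 0.419]]

```text
time_s: 17.72
tcp_pos: [0.4896, -0.0181, 0.1544]
eef_rot: [0.001, 0.493, 0.87, -0.0]
ft_force: [0.9, -2.1, -1.0]
opening: 0.0
```

>>> servo_tool:
  plan:
    - [[3.6, -0.5, 0, 0, 0, 0.052], [7.3, -0.7, 0, 0, 0, 0.105], [11.0, -0.8, 0, 0, 0, 0.157], [14.6, -0.7, 0, 0, 0, 0.209], [18.3, -0.4, 0, 0, 0, 0.262], [21.9, 0.1, 0, 0, 0, 0.314], [25.5, 0.8, 0, 0, 0, 0.367], [29.1, 1.7, 0, 0, 0, 0.419]]

```text
time_s: 18.38
tcp_pos: [0.4759, 0.0076, 0.1545]
eef_rot: [0.001, 0.663, 0.749, -0.0]
ft_force: [1.5, -2.4, -0.3]
opening: 0.0001
```

>>> servo_tool:
  plan:
    - [[2.4, -0.3, 0, 0, 0, 0.035], [4.9, -0.6, 0, 0, 0, 0.07], [7.3, -0.7, 0, 0, 0, 0.105], [9.7, -0.8, 0, 0, 0, 0.14], [12.2, -0.8, 0, 0, 0, 0.175], [14.6, -0.7, 0, 0, 0, 0.209], [17.1, -0.5, 0, 0, 0, 0.244], [19.5, -0.2, 0, 0, 0, 0.279]]

```text
time_s: 19.05
tcp_pos: [0.4731, 0.0269, 0.1544]
eef_rot: [0.001, 0.76, 0.65, -0.0]
ft_force: [0.3, -2.6, 1.2]
opening: -0.0002
```

```bash
python3 - <<'E'
from h import *
st=rp(); print(rel(st,*tgt(-180,.155,side=1)),hand())
s=wrist('w9.png')
r=redmask(s); b=np.argwhere(r)[:,::-1]; (cx,cy),wh,an=cv2.minAreaRect(b.astype(np.float32)); H=onplane(s,cx,cy,.164)[:2]; print('handle',len(b),cx,cy,wh,H,np.hypot(*(H-C)),np.degrees(np.arctan2(*(H-C)[::-1])))
E
```

```text
t19.05 [0.4731 0.0269 0.1544] yaw 81.0 q [ 0.06  0.13 -0.47  0.98 -0.    1.78] F [ 0.3 -2.6  1.2] phi 179.7 r 0.0699
(array([-0.4, -0. , -0.6]), array([ 0.0004,  0.0013, -0.0054])) [('scene', [353.26, 189.7], 23, [0.4743, 0.0441], 165.7)]
handle 3750 319.6257629394531 244.40106201171875 (89.82742309570312, 53.04424285888672) [0.47573001 0.04536049] 0.06986393281405037 164.33809195876188
```

>>> servo_tool:
  plan:
    - [[2.4, -0.3, 0, 0, 0, 0.035], [4.9, -0.6, 0, 0, 0, 0.07], [7.3, -0.7, 0, 0, 0, 0.105], [9.7, -0.8, 0, 0, 0, 0.14], [12.2, -0.8, 0, 0, 0, 0.175], [14.6, -0.7, 0, 0, 0, 0.209], [17.1, -0.5, 0, 0, 0, 0.244], [19.5, -0.2, 0, 0, 0, 0.279]]

```text
time_s: 19.87
tcp_pos: [0.4756, 0.0463, 0.1544]
eef_rot: [0.0, 0.843, 0.538, -0.0]
ft_force: [0.6, -2.2, 1.3]
opening: -0.0001
```

```bash
python3 - <<'E'
from h import *
st=rp(); print(rel(st,*tgt(-196,.155,side=1)),hand())
s=wrist('w10.png')
r=redmask(s); b=np.argwhere(r)[:,::-1]; (cx,cy),wh,an=cv2.minAreaRect(b.astype(np.float32)); H=onplane(s,cx,cy,.164)[:2]; print('handle',len(b),cx,cy,wh,H,np.hypot(*(H-C)),np.degrees(np.arctan2(*(H-C)[::-1])))
E
```

```text
t19.87 [0.4756 0.0463 0.1544] yaw 65.1 q [ 0.1   0.13 -0.46  0.98 -0.    2.1 ] F [ 0.6 -2.2  1.3] phi 163.7 r 0.0702
(array([-0.4,  0.3, -0.6]), array([ 0.0002,  0.0009, -0.005 ])) [('top', [196.0, 241.0], 3, [0.4262, 0.387], 108.0), ('scene', [353.42, 195.63], 19, [0.4832, 0.0629], 148.7)]
handle 3636 320.89727783203125 244.3154296875 (89.30095672607422, 52.31473159790039) [0.4836295  0.06332207] 0.06986215625123164 148.19246712322396
```

The handle reads about 148.5° in both views, against 147–150° at the start. I'll back off, lift, and move out of the cameras' way.

>>> servo_tool:
  plan:
    - [[-5, 0, 0, 0, 0, 0], [-14, 0, 0, 0, 0, 0], [-24, 0, 0, 0, 0, 0], [-32, 0, 0, 0, 0, 0], [-36, 0, -15, 0, 0, 0], [-36, 0, -45, 0, 0, 0], [-36, 0, -80, 0, 0, 0], [-36, 0, -115, 0, 0, 0]]

```text
time_s: 20.68
tcp_pos: [0.4592, 0.013, 0.2702]
eef_rot: [-0.0, 0.843, 0.537, -0.001]
ft_force: [0.5, 0.5, -0.3]
opening: -0.0
```

```bash
python3 - <<'E'
from h import *
st=rp(); print(rel(st,[.40,-.25,.28]))
E
```

```text
t20.68 [0.4592 0.013  0.2702] yaw 65.0 q [ 0.03  0.04 -0.29  1.24  0.    2.04] F [ 0.5  0.5 -0.3] phi -170.9 r 0.0849
[-263.4   57.4   -9.7]
```

>>> servo_tool:
  plan:
    - [[-33, 7, -5, 0, 0, 0], [-66, 14, -10, 0, 0, 0], [-99, 21, -10, 0, 0, 0], [-132, 28, -10, 0, 0, 0], [-165, 36, -10, 0, 0, 0], [-198, 43, -10, 0, 0, 0], [-231, 50, -10, 0, 0, 0], [-263, 57, -10, 0, 0, 0]]

```text
time_s: 21.35
tcp_pos: [0.3998, -0.2506, 0.2794]
eef_rot: [0.0, 0.843, 0.538, 0.0]
ft_force: [0.3, 0.2, 0.9]
opening: -0.0001
```

>>> servo_tool:
  plan:
    - [[0, 0, 0, 0, 0, 0], [0, 0, 0, 0, 0, 0], [0, 0, 0, 0, 0, 0], [0, 0, 0, 0, 0, 0]]

```text
time_s: 21.68
tcp_pos: [0.4012, -0.2477, 0.2793]
eef_rot: [-0.0, 0.843, 0.538, 0.0]
ft_force: [-0.5, -0.3, -0.4]
opening: -0.0003
```

```bash
python3 - <<'E'
from h import *
st=rp(); print(hand())
a=snap('top','top9.png'); snap('scene','s9.png')
b=cv2.resize(a['frame'][165:265,250:375],None,fx=6,fy=6,interpolation=cv2.INTER_CUBIC); cv2.imwrite('pics/topz9.png',cv2.convertScaleAbs(b[:,:,::-1],alpha=1.5))
E
```

```text
t21.68 [ 0.4012 -0.2477  0.2793] yaw 65.1 q [-0.55  0.05 -0.25  1.26  0.    1.45] F [-0.5 -0.3 -0.4] phi -117.3 r 0.3087
[('top', [298.17, 224.0], 23, [0.4843, 0.0652], 146.6), ('scene', [353.6, 195.4], 15, [0.4824, 0.0623], 149.4)]
```

View pics/top9.png

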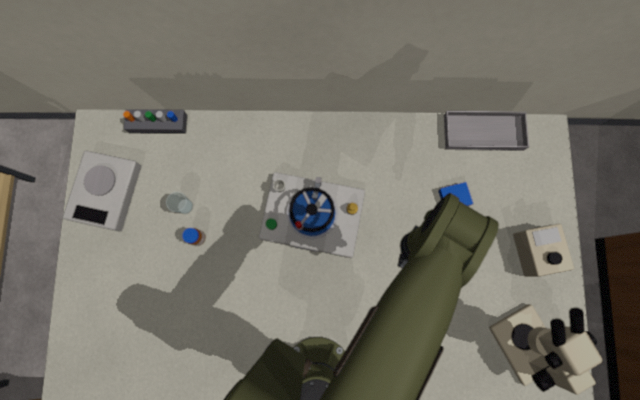

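View pics/topz9.png

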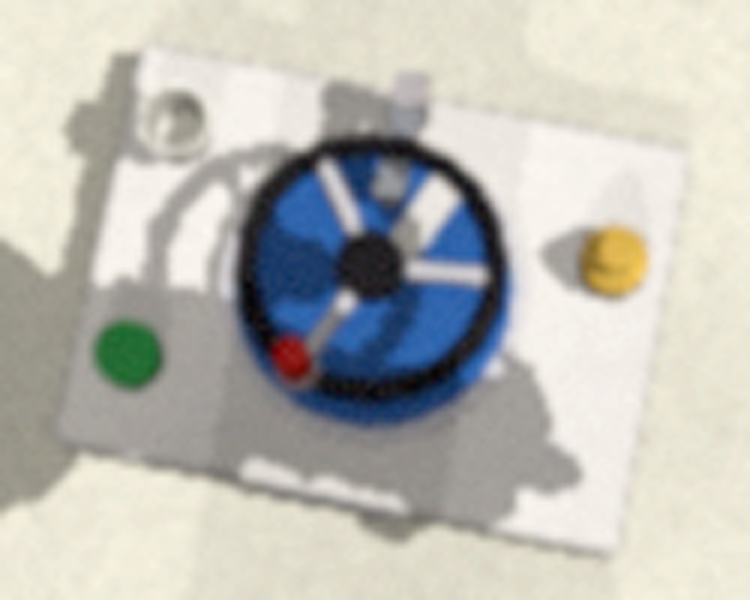

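View pics/s9.png

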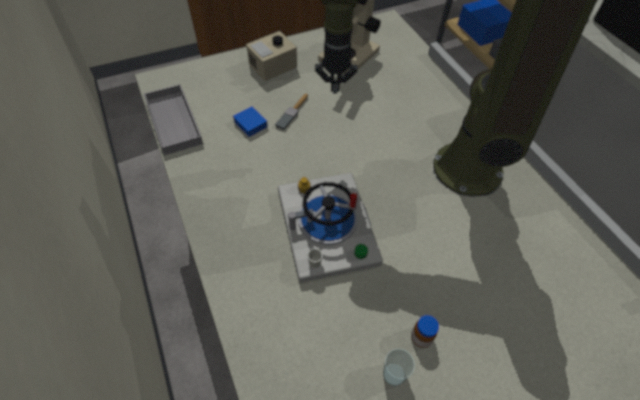

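After the turn the handle shows at (298,224) in the top view, against (299,225) at the start. The spokes match the first picture, and every bystander stands where it did. The arm is clear and at rest, so I'll hand in.

```bash
python3 -c "
from station import job
print(job.job_done())"
```

```text
the job is handed in; nothing more can be done
None
```

I pushed the hand wheel clockwise through one full turn with the closed fingertips, and the handle stopped where it began. The job was handed in at about 22 s; the hand-in gives no verdict.

- **How it went:** The turn took two stretches, because the last joint would have reached its limit. After about 210° I backed off, lifted, turned the tool half a turn and finished with the opposite finger face. Wrist force readings while pushing were about 2 to 4 N, and the handle was never pinched.
- **Handle position:** The top view puts it within about 1 pixel (roughly 3 mm) of its start. The scene view gives a polar angle of 149.4° against 150.2° at the start. In the top view, part of that small difference may come from the arm's shadow on the handle.
- **Bystanders:** All of them look unmoved in the top and scene pictures. In the top view the arm partly covers the brush and slide box, but both show in place in the scene view.
- **Clearance:** The arm was at rest about 0.3 m from the wheel, with only noise on the force reading.
- **Disagreement between cameras:** Absolute handle angles differed by up to about 4° between cameras (146° to 150°). I therefore judged the finish mainly by comparing the same camera's views before and after.

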